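Sort the mixed-up repair jobs back into their own trays

TASK

The three rebuilt parts on the repair bench lie in one another's job trays: put each one upright in the middle of the tray of its own colour (red pulley in red, blue motor in blue, yellow pump in yellow), parking one of them in the empty grey tray on the way, so that the grey tray is empty again at the end. They are machined parts, so set each one down gently, never drop it or tip it over, and leave the bearing, the green tin and the screwdriver where they are.

Things in the scene. Friction and masses are not known exactly. Their poses are not given: they have to be found in the camera images.
- pulley_center (a point): red belt pulley, loose, about 0.35 to 0.6 kg, standing upright: a grooved disc 66 mm across and 16 mm high at the bottom, and on it a plain round hub 40 mm across that reaches up to 66 mm above its underside. The point is on its axis, half-way up (33 mm above the underside); z is up along the axis. Grip it by the hub: fingertips must stay above the disc, so grip some 10 to 20 mm above this point.
- motor_center (a point): blue electric motor, loose, about 0.35 to 0.65 kg, standing on its end: a round body 48 mm across (49 mm over its fins) and 56 mm high, with a small metal shaft (8 mm thick) on top that ends 72 mm above the underside. The point is on its axis, 28 mm above the underside (half-way up the body); z is up along the axis.
- pump_center (a point): yellow gear pump, loose, about 0.33 to 0.6 kg, standing on its foot: a block 44 mm wide (along its x) and 52 mm long (along its y), 50 mm high, with a round metal cover 36 mm across and 6 mm high on top (56 mm in all), a metal port 18 mm across sticking out 10 mm at each end along y, and a foot 44 x 72 mm, 8 mm high, that juts out only along y. Grip it across the 44 mm width, along its x. The point is at its middle, 28 mm above the underside; z is up.
- tray_red: shallow square steel tray painted red all over, 120 x 120 mm, floor 4 mm thick, rim 4 mm thick and 12 mm high, fixed to the bench; origin at the centre of its underside, on the bench top, x and y along its sides; home of the red pulley
- tray_blue: shallow square steel tray painted blue all over, 120 x 120 mm, floor 4 mm thick, rim 4 mm thick and 12 mm high, fixed to the bench; origin at the centre of its underside, on the bench top, x and y along its sides; home of the blue motor
- tray_yellow: shallow square steel tray painted yellow all over, 120 x 120 mm, floor 4 mm thick, rim 4 mm thick and 12 mm high, fixed to the bench; origin at the centre of its underside, on the bench top, x and y along its sides; home of the yellow pump
- tray_grey: shallow square steel tray painted grey all over, 120 x 120 mm, floor 4 mm thick, rim 4 mm thick and 12 mm high, fixed to the bench; origin at the centre of its underside, on the bench top, x and y along its sides; empty at the start, the free place for parking
- bearing: bystander: loose steel bearing ring lying flat, 52 mm across and 15 mm high, hole 25 mm; origin at the centre of its underside. Leave it alone
- tin: bystander: loose green tin with a white lid standing upright, 66 mm across and 50 mm high; origin at the centre of its underside. Leave it alone
- screwdriver: bystander: loose screwdriver with an orange handle lying flat, 200 mm long, lying along its x with the handle to -x; origin on the bench under its middle. Leave it alone
Mind the look-alikes: they are no part of the job. Of the things like the part that bears pulley_center, leave any that is purple; of the rest the larger one is meant. What is meant by the tray_red is not pink, and is the larger of those in its own colour.

How it is judged:
By the outcome, as a careful person would: the job done as asked, in the order asked, and still so for the second after the job is handed in, with the robot touching nothing.
It also fails if it takes over 104 s, if anything falls off the work surface, if the arm or the gripper's body presses on something with over 40 N, if the wrist force passes 120 N, or if a joint passes its speed limit or range.

ROBOT

A 7-joint arm with a two-finger parallel gripper is mounted at the origin on the work surface. World frame = base frame: x ahead of the robot, y to its left, z up, the work surface at z = 0. Lengths are in mm, angles in rad, forces in N, time in s.
With the tool pointing down it reaches from about 400 to 875 mm from the base axis. Payload 4.4 kg.
Tool frame: the origin (TCP) lies on the centre line of the jaws, within the pads' length; the fingertips stand 25 mm ahead of it and the grasp point (between the pads) lies 6 mm ahead of it (ctrl.finger_overhang is the distance from the TCP to the fingertips, in mm); z points along the fingers, y is the line along which they close (so a half turn about z gives the same grasp; the last joint's range is limited). The gripper opens to 85 mm and grips with 20 to 120 N. Pads are 22 mm wide; open, the fingers measure 114 mm over their backs; the gripper's body (76 mm by 85 mm) begins 54 mm behind the grasp point. The pads swing forward as they close: fully open they stand 13 mm farther back than shut.
Start: joints at [-1.297, 0.628, 0.038, 1.517, -0.027, 0.996, -0.02], TCP at [216.622, 612.856, 256.313] pointing down, gripper open.
Joint ranges: [-3.06, 3.06], [-0.37, 2.12], [-1.25, 1.32], [0.18, 2.47], [-1.1, 4.24], [0.23, 1.98], [-2.94, 2.94]. Speed limits (rad/s): [2.57, 2.57, 3.14, 3.14, 3.14, 3.14, 3.14].

INTERFACE

Orientations are given as [roll, pitch, yaw] about the fixed x, y, z axes, in that order (R = Rz(yaw) Ry(pitch) Rx(roll)).
In Python, from cell import ctrl gives the robot as it stands. The module is installed in compiled form; this text tells all that it offers.
- The arm moves only by the tool play_rows, never from a script. Its argument "targets" is a list of rows, each a list of 5 numbers: the closure, from 0 (fully open) to 1 (shut), then the shift along the tool's x, y, z in cm, then the turn about the tool's z in degrees. In form: [[gripper, dx, dy, dz, spin], ...]. A call has 1 to 10 rows; each row is the pose to reach, as a shift and turn from the pose commanded when the call began, along the tool's axes at that moment; what a row does not reach only later rows make up. A row lasts 1/10 s, in which the tool goes at most 50 mm and 8.59 degrees, less where a joint would pass 70% of its speed; a pose out of reach is approached as far as the arm can. A call with a gripper value outside its range is refused whole. The fingers move at their own pace and stop on an object; the grip force is fixed at half the most. Time passes only in rows, so rows that repeat a pose let the fingers close. It gives the time, the measured TCP pose, the force, the opening and the grip force at its end, in the units of the state.
- ctrl.read_state(): the state, without advancing time (a new reading comes with each control period).
- ctrl.get_image(name): name is "side" or "top" or "wrist"; returns (picture, depth): 384x512x3 uint8, red, green, blue; 384x512 float32, mm along the optical axis (not along the pixel's ray), 0 where there is no reading.
- ctrl.calibration(name): a dict with "vfov" (degrees; the focal length in pixels is half the picture's height over the tangent of half this angle, whatever the lens; pixels are square), "cx", "cy" (the principal point, pixels), "extrinsics" (4x4, takes a point from camera to world coordinates); the wrist camera has in their place "mount" (4x4, takes a point from camera to tool coordinates, whose origin is the TCP and whose axes are the flange's). Camera axes: x right, y down, z forward; pixel columns grow to the right and rows downward; lengths in mm; the calibration is good to about 2 mm. A picture is of the moment at which its call begins: read the wrist's pose just before it. calibration takes no time and is no camera call.
- ctrl.finish_job(): hands the job in; it is judged then, once.
Trained networks look in the newest picture that a camera, given by its name, has taken for a name from the list of things; names that differ only in an ending like _2 or _b are one class to them, and where a whole thing is asked for, a point or a joint stands for the part that bears it (a point fixed in the world has none). Each returns a list of dicts, best first, with "confidence" (0 to 1); they miss things now and then, are a little off and sometimes report something else, mostly with a low value. They report only what shows in the picture. A call takes as long as a camera call. They do not tell look-alikes from the thing itself.
- ctrl.search_frame(camera, name): "bbox" ([left, top, right, bottom] in pixels, round what is visible of it).
- ctrl.trace(camera, name): "pixels" (384x512 bool, what is visible of it) and "bbox" ([left, top, right, bottom] in pixels, round what is visible of it).
The state is a dict: "clock": time; "qpos": joint angles; "qd": joint speeds; "tau": joint torques, N m; "eef_pos": TCP position; "tool_rot": TCP orientation; "force": force on the tool from outside, world axes, zero at the start; "torque": the same for the moment, N m; "width": finger opening in mm; "gripper_force": force on a finger pad.
Only numpy, scipy, OpenCV 4.12 (cv2) and the standard library are available. Lean on these libraries where they do the work, as an engineer would, in place of code of your own. Each camera call takes 0.05 s, during which the arm holds its last target. There are 200 camera calls.

## Working session

There is one attempt and no reset: what is moved stays moved. The work goes in short steps, Python scripts to look and compute and a tool call to move; the robot and the scene stay as the last step left them, time stands still between calls to the robot, and variables do not carry over. Pictures are saved under pics/ and viewed, at most 14 in all, crops included, and the job is handed in when it is done.

Besides the shell and the picture viewer there is one more tool, called after "Call:" as name([rows], argument=value, ...), one row to a line, values as JSON. play_rows: Moves the arm, as the interface text tells. Its arguments: {"type":"object","properties":{"targets":{"type":"array"}},"required":["targets"]}

```bash
mkdir -p pics
cat > h.py <<'E'
import numpy as np, cv2
from cell import ctrl
from scipy.spatial.transform import Rotation as R
def cam(name):
    s=ctrl.read_state(); im,d=ctrl.get_image(name); c=ctrl.calibration(name)
    if name=="wrist":
        T=np.eye(4); T[:3,:3]=R.from_euler('xyz',s['tool_rot']).as_matrix(); T[:3,3]=s['eef_pos']
        E=T@np.array(c['mount'])
    else: E=np.array(c['extrinsics'])
    f=192/np.tan(np.radians(c['vfov'])/2)
    v,u=np.mgrid[:384,:512]
    P=np.stack([(u-c['cx'])*d/f,(v-c['cy'])*d/f,d,np.ones_like(d)],-1)@E.T
    return im,d,P[...,:3]
E
python3 - <<'E'
from h import *
s=ctrl.read_state(); print(s['eef_pos'],s['tool_rot'],s['clock'])
for n in ("top","side"):
    im,d,P=cam(n); cv2.imwrite(f"pics/{n}0.png",im[...,::-1]); np.savez(f"{n}.npz",P=P,d=d,im=im)
    for t in ("pulley_center","motor_center","pump_center","tray_red","tray_blue","tray_yellow","tray_grey","bearing","tin","screwdriver"):
        for r in ctrl.trace(n,t):
            m=r['pixels']&(d>0); p=P[m]
            if len(p) and r['confidence']>.2:
                print(n,t,round(r['confidence'],2),np.int32(r['bbox']),'med',np.median(p,0).round(),'min',np.percentile(p,2,0).round(),'max',np.percentile(p,98,0).round())
E
```

```text
[216.41132562 612.29340348 255.35761908] [-3.13964396e+00  7.82257789e-06  2.80182090e+00] 0.0
top pulley_center 0.78 [199 145 225 167] med [621.  95.  25.] min [598.  69.   6.] max [655. 128.  74.]
top pulley_center 0.75 [196  78 215 100] med [827. 125.  21.] min [807. 100.   0.] max [860. 159.  71.]
top pulley_center 0.73 [174 189 191 208] med [502. 174.  15.] min [484. 156.   1.] max [527. 198.  52.]
top pulley_center 0.65 [142 149 156 183] med [585. 285.  23.] min [543. 269.  15.] max [636. 299.  31.]
top motor_center 0.71 [127 216 148 234] med [412. 297.  60.] min [390. 280.  16.] max [433. 323.  73.]
top pump_center 0.8 [313 215 338 231] med [ 433. -242.   53.] min [ 412. -280.    7.] max [ 457. -211.   63.]
top tray_red 0.84 [365 226 400 261] med [ 380. -419.    3.] min [ 335. -464.   -4.] max [ 425. -374.   10.]
top tray_red 0.73 [326 286 377 339] med [ 180. -329.    4.] min [ 118. -391.   -3.] max [ 243. -264.   14.]
top tray_blue 0.85 [192 134 234 178] med [619.  82.   5.] min [565.  30.  -2.] max [686. 153.  17.]
top tray_yellow 0.94 [121 205 166 250] med [411. 292.   5.] 
[... 1502 characters left out ...]
y_blue 0.66 [177 119 193 142] med [412. 284.  47.] min [391. 275.   8.] max [436. 314.  71.]
side tray_blue 0.64 [244 151 297 183] med [610.  67.   6.] min [566.  25.   2.] max [687. 144.  15.]
side tray_yellow 0.84 [163 123 207 156] med [412. 279.   6.] min [352. 230.   1.] max [479. 355.  15.]
side tray_grey 0.64 [261 188 317 236] med [ 606. -108.    5.] min [ 546. -166.    2.] max [663. -48.  14.]
side bearing 0.51 [198 188 214 204] med [411.  10.  15.] min [388. -11.   0.] max [434.  37.  18.]
side tin 0.92 [326 154 349 175] med [799. -11.  44.] min [776. -27.   8.] max [830.  23.  53.]
side screwdriver 0.65 [226 122 266 135] med [593. 277.  21.] min [544. 264.   4.] max [681. 301.  28.]
```

View pics/top0.png

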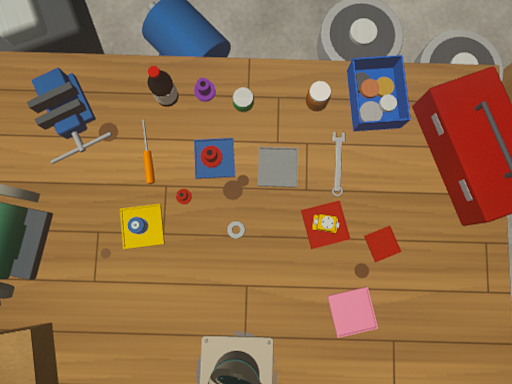

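View pics/side0.png

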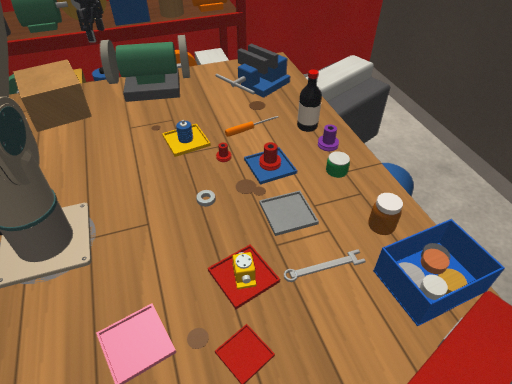

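The top view shows the red pulley in the blue tray (210,156), the motor in the yellow tray (137,226), the pump in the larger red tray (326,224) and the empty grey tray at (278,168). The decoys are the small red pulley (184,197), the purple pulley (205,89), the small red tray (382,243) and the pink tray (353,312). Next I'll fit positions and angles.

```bash
cat >> h.py <<'E'
def rect(p):
    (c,s,a)=cv2.minAreaRect(p[:,:2].astype(np.float32)); return np.round(c,1),np.round(s,1),round(a,1)
def circ(p):
    c,r=cv2.minEnclosingCircle(p[:,:2].astype(np.float32)); return np.round(c,1),round(r,1)
def box(P,c,h,z0,z1):
    m=(abs(P[...,0]-c[0])<h)&(abs(P[...,1]-c[1])<h)&(P[...,2]>z0)&(P[...,2]<z1); return P[m]
def plan(x,y,z,yaw):  # yaw deg of wanted tool; gives shift cm and spin deg from measured pose
    s=ctrl.read_state(); M=R.from_euler('xyz',s['tool_rot']).as_matrix()
    d=M.T@(np.array([x,y,z])-s['eef_pos'])/10
    dy=(yaw-np.degrees(s['tool_rot'][2])+90)%180-90
    print('shift',d.round(2),'spin',round(-dy,1),'q7',round(s['qpos'][6],2),'yaw',round(np.degrees(s['tool_rot'][2]),1))
E
python3 - <<'E'
from h import *
for n in ("top","side"):
    z=np.load(n+".npz"); P=z['P']; im=z['im']; hsv=cv2.cvtColor(im,cv2.COLOR_RGB2HSV)
    H,S,V=[hsv[...,i].astype(int) for i in range(3)]
    col={'blue':((H>100)&(H<125)&(S>120),(622,88)),'yellow':((H>22)&(H<34)&(S>180),(412,295)),'red':(((H<6)|(H>174))&(S>190),(430,-248)),'grey':((S<50),(603,-105))}
    for k,(m,c) in col.items():
        q=m&(abs(P[...,0]-c[0])<90)&(abs(P[...,1]-c[1])<90)&(P[...,2]<22)
        m2=cv2.morphologyEx(q.astype(np.uint8),cv2.MORPH_CLOSE,np.ones((9,9)))
        print(n,'tray',k,rect(P[q]))
    print(n,'pulley hub',circ(box(P,(622,88),60,55,90)),'motor',circ(box(P,(412,295),50,45,90)),'pump',rect(box(P,(432,-245),60,42,90)))
    p=box(P,(432,-245),60,42,90); print(len(p))
plan(622,90,160,180-90)
E
```

```text
top tray blue (array([625.9,  92.1]), array([120.5, 116.6]), 4.4)
top tray yellow (array([414.7, 300.9]), array([123.6, 127.4]), 8.6)
top tray red (array([ 433.8, -247.4]), array([116.9, 118.7]), 15.8)
top tray grey (array([ 604. , -102.1]), array([120.3, 118.5]), 0.3)
top pulley hub (array([628.5,  99.2]), 20.2) motor (array([412.8, 302.9]), 24.3) pump (array([ 433.9, -248. ]), array([64.1, 43.5]), 82.1)
282
side tray blue (array([626.3,  86.7]), array([120. , 122.5]), 3.9)
side tray yellow (array([415.1, 294.9]), array([118.9, 119.7]), 8.5)
side tray red (array([ 434. , -251.9]), array([120.9, 122.1]), 15.7)
side tray grey (array([ 605. , -106.9]), array([124.1, 120.2]), 89.7)
side pulley hub (array([629.2,  96.5]), 21.6) motor (array([414. , 298.2]), 24.8) pump (array([ 436.1, -249.9]), array([71.8, 44.1]), 82.3)
451
shift [-55.65 -35.78   9.63] spin 70.5 q7 -0.02 yaw 160.5
```

Run:
```python
from h import *
plan(626,94,220,100)
print(np.array(ctrl.calibration('wrist')['mount']).round(2),ctrl.calibration('wrist')['vfov'])
```

```text
shift [-55.89 -35.27   3.63] spin 60.5 q7 -0.02 yaw 160.5
[[   0.     -0.97   -0.26   65.86]
 [   1.      0.      0.     -0.87]
 [  -0.     -0.26    0.97 -118.71]
 [   0.      0.      0.      1.  ]] 71.98491151807967
```

Call:
play_rows([
  [0,-28,-17.5,1.5,30],
  [0,-28,-17.5,1.5,30],
  [0,-28,-17.5,1.5,30],
  [0,-28,-17.5,1.5,30],
  [0,-28,-17.5,1.5,30],
  [0,-28,-17.5,1.5,30],
  [0,-28,-17.5,1.5,30],
  [0,-55.9,-35.3,3.6,60],
  [0,-55.9,-35.3,3.6,60],
  [0,-55.9,-35.3,3.6,60],
])

```text
clock: 2.1
eef_pos: [515.5, 235.1, 232.0]
tool_rot: [3.141, -0.001, 1.823]
force: [0.9, 0.2, 0.5]
width: 85.3
gripper_force: 0.0
```

```bash
python3 -c "
from h import *
plan(626,94,220,100)"
```

```text
shift [-16.42   7.18   1.2 ] spin 4.4 q7 -0.02 yaw 104.4
```

Call:
play_rows([
  [0,-16.4,7.2,1.2,4.4],
  [0,-16.4,7.2,1.2,4.4],
  [0,-16.4,7.2,1.2,4.4],
  [0,-16.4,7.2,1.2,4.4],
  [0,-16.4,7.2,1.2,4.4],
  [0,-16.4,7.2,1.2,4.4],
  [0,-16.4,7.2,1.2,4.4],
])

```text
clock: 2.8
eef_pos: [625.1, 98.0, 219.7]
tool_rot: [-3.141, -0.001, 1.753]
force: [0.1, -0.2, 0.7]
width: 85.5
gripper_force: 0.0
```

Run:
```python
from h import *
im,d,P=cam('wrist'); cv2.imwrite('pics/w1.png',im[...,::-1]); np.savez('w1.npz',P=P,im=im)
print(ctrl.read_state()['eef_pos'],'hub',circ(box(P,(629,98),45,60,85)))
q=box(P,(626,90),75,8.5,15); print('rim',rect(q),np.percentile(q[:,2],[5,50,95]),len(q))
f=box(P,(626,90),50,-3,7.5); print('floor z',np.median(f[:,2]), 'hub z',np.median(box(P,(629,98),45,60,85)[:,2]))
plan(629,98,150,100)
```

```text
[625.04942952  98.29555472 219.79457766] hub (array([628.2,  96.8]), 19.9)
rim (array([625.2,  87.8]), array([120.3, 120.5]), 4.6) [ 9.65178025 12.99639761 14.20002655] 1388
floor z 5.134293320521124 hub z 71.09453490686897
shift [-0.11  0.39  6.98] spin 0.5 q7 0.19 yaw 100.5
```

View pics/w1.png

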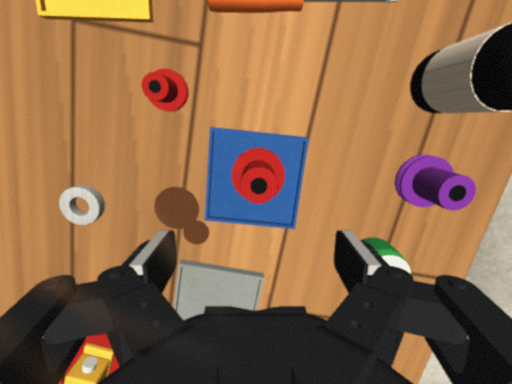

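The picture shows the pulley hub (258,185) in the blue tray (257,178), the grey tray at (218,290) and the purple decoy at (435,182). Wrist fits agree with the others: pulley (628,97), tray (625,88). I'll grip it.

Call:
play_rows([
  [0,-0.2,0.3,4,0],
  [0,-0.2,0.3,8,0],
  [0,-0.2,0.3,11,0],
  [0,-0.2,0.3,14,0],
  [0,-0.2,0.3,15.5,0],
  [0,-0.2,0.3,16.2,0],
  [0,-0.2,0.3,16.2,0],
  [0.3,-0.2,0.3,16.2,0],
  [0.3,-0.2,0.3,16.2,0],
  [0.3,-0.2,0.3,16.2,0],
])

```text
clock: 3.85
eef_pos: [629.8, 95.0, 59.0]
tool_rot: [3.14, -0.0, 1.751]
force: [0.2, 0.0, 0.1]
width: 59.5
gripper_force: 0.0
```

Call:
play_rows([
  [0.5,0,0,0,0],
  [0.8,0,0,0,0],
  [1,0,0,0,0],
  [1,0,0,0,0],
  [1,0,0,0,0],
  [1,0,0,0,0],
  [1,0,0,0,0],
  [1,0,0,0,0],
])

```text
clock: 4.65
eef_pos: [629.5, 94.9, 58.6]
tool_rot: [3.141, -0.0, 1.751]
force: [-0.4, 0.5, 5.6]
width: 38.8
gripper_force: 60.4
```

Call:
play_rows([
  [1,0,0,-0.5,0],
  [1,0,0,-1.5,0],
  [1,0,0,-3,0],
  [1,0,0,-5,0],
  [1,0,0,-7,0],
  [1,0,0,-8,0],
  [1,0,0,-8,0],
])

```text
clock: 5.35
eef_pos: [630.3, 95.0, 139.9]
tool_rot: [3.138, 0.0, 1.751]
force: [0.1, -1.1, -5.4]
width: 38.9
gripper_force: 61.0
```

Run:
```python
from h import *
im,d,P=cam('wrist'); cv2.imwrite('pics/w2.png',im[...,::-1])
q=box(P,(604.5,-104.5),75,8.5,16); print('rim',rect(q))
q=box(P,(625,88),75,8.5,16); print('blue rim',rect(q))
s=ctrl.read_state(); print(s['eef_pos'],s['width'],s['gripper_force'],s['force'])
plan(604.5,-105.5,140,85)
```

```text
rim (array([570.2, -69.8]), array([90.4, 19.1]), 44.8)
blue rim (array([625.2,  88.4]), array([120.5, 119.5]), 4.7)
[629.3672942   94.9924711  138.54696935] 38.82952393312821 61.02585554122925 [-0.2255767  -0.31910417 -6.83994653]
shift [-19.28  -6.05  -0.16] spin 15.4 q7 0.23 yaw 100.4
```

View pics/w2.png

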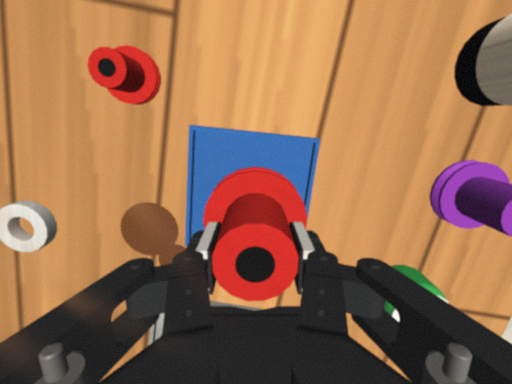

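The pulley hangs upright between the pads (255,230), clear of the blue tray. Next, the grey tray.

Call:
play_rows([
  [1,-3,-1,0,0],
  [1,-6.5,-2,0,0],
  [1,-10,-3,0,0],
  [1,-13.5,-4.2,0,0],
  [1,-16.5,-5.2,0,0],
  [1,-18.5,-5.8,0,0],
  [1,-19.3,-6,0,0],
  [1,-19.3,-6,0,0],
  [1,-19.3,-6,0,0],
])

```text
clock: 6.3
eef_pos: [604.8, -103.6, 137.2]
tool_rot: [-3.141, -0.002, 1.753]
force: [0.0, 0.3, -6.4]
width: 38.5
gripper_force: 61.3
```

Run:
```python
from h import *
im,d,P=cam('wrist'); cv2.imwrite('pics/w3.png',im[...,::-1])
q=box(P,(604.5,-104.5),75,8.5,16); print('rim',rect(q))
h=box(P,(604.5,-104.5),50,135,160); print('hub top',h[:,2].max() if len(h) else 0)
plan(604.5,-105.5,60,100)
```

```text
rim (array([ 603.7, -106. ]), array([120. , 120.6]), 89.9)
hub top 159.99632119206507
shift [-0.24 -0.09  7.73] spin 0.5 q7 0.53 yaw 100.5
```

Call:
play_rows([
  [1,-0.3,-0.1,1.5,0],
  [1,-0.3,-0.1,3.5,0],
  [1,-0.3,-0.1,5,0],
  [1,-0.3,-0.1,6.2,0],
  [1,-0.3,-0.1,7,0],
  [1,-0.3,-0.1,7.3,0],
  [1,-0.3,-0.1,7.5,0],
  [1,-0.3,-0.1,7.6,0],
  [1,-0.3,-0.1,7.7,0],
  [1,-0.3,-0.1,7.7,0],
])

```text
clock: 7.35
eef_pos: [604.6, -109.0, 61.2]
tool_rot: [3.141, 0.0, 1.751]
force: [-0.0, -0.3, -4.8]
width: 39.1
gripper_force: 61.2
```

Call:
play_rows([
  [1,0,0,0.05,0],
  [1,0,0,0.1,0],
  [1,0,0,0.15,0],
  [1,0,0,0.2,0],
  [1,0,0,0.2,0],
])

```text
clock: 7.85
eef_pos: [604.3, -108.9, 58.7]
tool_rot: [-3.142, -0.0, 1.751]
force: [0.1, -0.1, -5.6]
width: 38.6
gripper_force: 61.2
```

Call:
play_rows([
  [1,0,0,0.05,0],
  [1,0,0,0.1,0],
  [1,0,0,0.1,0],
])

```text
clock: 8.15
eef_pos: [604.3, -108.9, 58.6]
tool_rot: [3.141, -0.0, 1.751]
force: [-2.8, 0.6, 4.7]
width: 38.8
gripper_force: 62.0
```

Call:
play_rows([
  [0.6,0,0,0,0],
  [0.4,0,0,0,0],
  [0,0,0,0,0],
  [0,0,0,0,0],
  [0,0,0,0,0],
  [0,0,0,-1,0],
  [0,0,0,-4,0],
  [0,0,0,-8,0],
  [0,0,0,-12,0],
  [0,0,0,-14,0],
])

```text
clock: 9.15
eef_pos: [606.0, -109.5, 202.2]
tool_rot: [3.136, 0.002, 1.751]
force: [0.5, 0.2, -0.3]
width: 85.6
gripper_force: 0.0
```

```bash
python3 -c "
from h import *
im,d,P=cam('wrist'); q=box(P,(604.5,-104.5),50,62,85); print('hub',circ(q),np.median(q[:,2]))
plan(413,299,200,126)"
```

```text
hub (array([ 603.2, -106.9]), 19.9) 71.1096387427664
shift [ 43.7  -11.77   0.2 ] spin -25.7 q7 0.51 yaw 100.3
```

Call:
play_rows([
  [0,43.7,-11.8,0.2,-25.7],
  [0,43.7,-11.8,0.2,-25.7],
  [0,43.7,-11.8,0.2,-25.7],
  [0,43.7,-11.8,0.2,-25.7],
  [0,43.7,-11.8,0.2,-25.7],
  [0,43.7,-11.8,0.2,-25.7],
  [0,43.7,-11.8,0.2,-25.7],
  [0,43.7,-11.8,0.2,-25.7],
  [0,43.7,-11.8,0.2,-25.7],
  [0,43.7,-11.8,0.2,-25.7],
])

```text
clock: 10.2
eef_pos: [405.5, 307.5, 196.1]
tool_rot: [3.14, -0.005, 2.212]
force: [-0.7, 0.2, 0.8]
width: 85.3
gripper_force: 0.0
```

```bash
python3 -c "
from h import *
plan(413,299,200,126)"
```

```text
shift [-1.13  0.09 -0.4 ] spin 0.7 q7 0.09 yaw 126.7
```

Call:
play_rows([
  [0,0,0,0,0],
  [0,0,0,0,0],
  [0,0,0,0,0],
])

```text
clock: 10.5
eef_pos: [410.8, 297.9, 196.0]
tool_rot: [3.142, 0.001, 2.197]
force: [0.3, 0.5, 0.6]
width: 85.1
gripper_force: 0.0
```

Run:
```python
from h import *
im,d,P=cam('wrist'); cv2.imwrite('pics/w4.png',im[...,::-1])
q=box(P,(413,299),45,55,68); print('motor',circ(q),np.median(q[:,2])); c=circ(q)[0]
print('rim',rect(box(P,(415,297),80,8.5,16)))
plan(c[0],c[1],38,126)
```

```text
motor (array([412.1, 300.5]), 23.9) 61.21568757347447
rim (array([412.2, 294.6]), array([120.3, 120.4]), 8.9)
shift [ 0.14  0.25 15.8 ] spin -0.2 q7 0.09 yaw 125.8
```

View pics/w4.png

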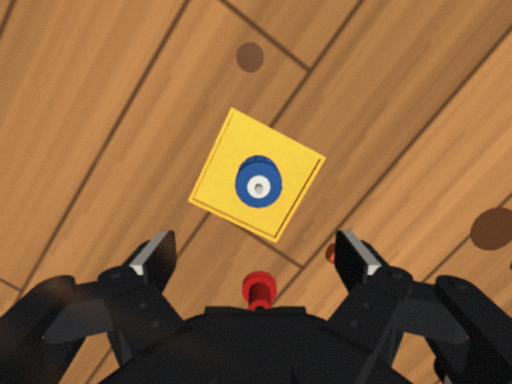

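The picture shows the motor (258,182) inside the yellow tray (258,175), with the small decoy pulley (260,290) clear below. I'll descend and grip it.

Call:
play_rows([
  [0,0.15,0.25,4,0],
  [0,0.15,0.25,8,0],
  [0,0.15,0.25,11,0],
  [0,0.15,0.25,13.5,0],
  [0,0.15,0.25,14.6,0],
  [0,0.15,0.25,15,0],
  [0,0.15,0.25,15,0],
  [0.2,0.15,0.25,15,0],
  [0.3,0.15,0.25,15,0],
  [0.3,0.15,0.25,15,0],
])

```text
clock: 11.55
eef_pos: [411.3, 302.9, 46.7]
tool_rot: [3.14, -0.0, 2.2]
force: [-0.6, 0.4, -0.1]
width: 59.9
gripper_force: 0.0
```

Call:
play_rows([
  [0.5,0,0,0,0],
  [0.8,0,0,0,0],
  [1,0,0,0,0],
  [1,0,0,0,0],
  [1,0,0,0,0],
  [1,0,0,0,0],
])

```text
clock: 12.15
eef_pos: [411.3, 302.9, 46.7]
tool_rot: [3.14, -0.0, 2.2]
force: [-0.3, -0.4, 6.9]
width: 47.0
gripper_force: 60.9
```

Call:
play_rows([
  [1,0,0,-0.5,0],
  [1,0,0,-1.5,0],
  [1,0,0,-3,0],
  [1,0,0,-5,0],
  [1,0,0,-7.5,0],
  [1,0,0,-9.5,0],
  [1,0,0,-10.5,0],
  [1,0,0,-10.5,0],
])

```text
clock: 12.95
eef_pos: [411.3, 302.8, 152.0]
tool_rot: [3.139, -0.0, 2.2]
force: [0.2, -0.0, -6.2]
width: 47.0
gripper_force: 62.6
```

Run:
```python
from h import *
im,d,P=cam('wrist'); s=ctrl.read_state(); e=s['eef_pos']
q=box(P,e,30,e[2]+8,e[2]+35); print(e,s['width'],s['gripper_force'],len(q)); 
m=(abs(P[...,0]-e[0])<40)&(abs(P[...,1]-e[1])<40)&(P[...,2]>e[2]-10)&(P[...,2]<e[2]+50)
hsv=cv2.cvtColor(im,cv2.COLOR_RGB2HSV); b=m&(hsv[...,0]>100)&(hsv[...,0]<125)&(hsv[...,1]>120)
p=P[b]; t=p[p[:,2]>np.percentile(p[:,2],95)-5]; print('top',circ(t),np.median(t[:,2]))
plan(625.2,88.5,150,110)
```

```text
[410.71324311 302.50114067 151.01950747] 47.003262632289214 62.59024143218994 9803
top (array([420.1, 311. ]), 36.3) 166.2510954291961
shift [-29.93   4.74   0.1 ] spin 16.1 q7 0.11 yaw 126.1
```

Call:
play_rows([
  [1,-3,0.5,0,0],
  [1,-7,1.1,0,0],
  [1,-11,1.7,0,0],
  [1,-15,2.4,0,0],
  [1,-19,3,0,0],
  [1,-23,3.6,0,0],
  [1,-26.5,4.2,0,0],
  [1,-29,4.6,0,0],
  [1,-29.7,4.7,0,0],
  [1,-29.7,4.7,0,0],
])

```text
clock: 14.0
eef_pos: [623.1, 88.2, 148.9]
tool_rot: [-3.139, -0.001, 2.197]
force: [-0.2, -0.4, -5.2]
width: 46.6
gripper_force: 62.7
```

Call:
play_rows([
  [1,0,0,0,0],
  [1,0,0,0,0],
])

```text
clock: 14.2
eef_pos: [622.2, 91.9, 150.1]
tool_rot: [-3.14, -0.002, 2.202]
force: [-0.5, 0.7, -5.7]
width: 47.1
gripper_force: 62.7
```

Run:
```python
from h import *
im,d,P=cam('wrist'); cv2.imwrite('pics/w5.png',im[...,::-1]); s=ctrl.read_state(); e=s['eef_pos']; print(e)
q=box(P,(625,88),80,8.5,16); print('blue',rect(q))
plan(624.3,90.2,47,126)
for zz in range(150,182,4):
    q=box(P,e,45,zz,zz+4); print(zz,len(q), circ(q) if len(q)>5 else '')
```

```text
[622.4855028   91.75013691 150.39781423]
blue (array([625.6,  87.8]), array([120.4, 120.3]), 4.6)
shift [-0.25  0.06 10.34] spin 0.2 q7 0.54 yaw 126.2
150 610 (array([618. ,  96.2]), 37.1)
154 497 (array([618.1,  96.4]), 37.1)
158 510 (array([617.9,  96.6]), 36.6)
162 5596 (array([618. ,  96.5]), 30.1)
166 1737 (array([618.4,  99.4]), 38.4)
170 497 (array([618.9, 100.1]), 48.4)
174 828 (array([623.1,  96.8]), 51.3)
178 1659 (array([621.7,  92.4]), 57.1)
```

View pics/w5.png

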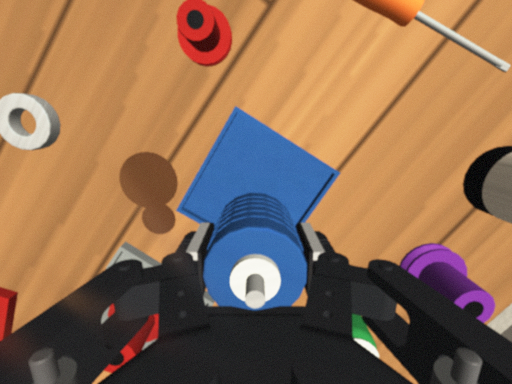

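The motor (255,250) hangs upright over the blue tray (260,165). I'll read the shaft point to fix its offset in the jaws.

Run:
```python
from h import *
im,d,P=cam('wrist'); e=ctrl.read_state()['eef_pos']
q=P[276:302,246:266].reshape(-1,3); q=q[(q[:,2]>175)&(q[:,2]<186)]; print(e,len(q),q.mean(0))
w=(im.min(-1)>150); w[:255]=0; w[320:]=0; w[:,:225]=0; w[:,285:]=0
q=P[w]; q=q[(q[:,2]>160)&(q[:,2]<170)]; print(len(q),circ(q))
```

```text
[622.7726334   91.51989813 150.61710848] 336 [622.40281672  91.12304722 179.31076664]
1424 (array([625.4,  88.5]), 13.3)
```

Call:
play_rows([
  [1,-0.2,0,2,0],
  [1,-0.2,0,4.5,0],
  [1,-0.2,0,7,0],
  [1,-0.2,0,8.6,0],
  [1,-0.2,0,9.4,0],
  [1,-0.2,0,9.8,0],
  [1,-0.2,0,10,0],
  [1,-0.2,0,10.1,0],
  [1,-0.2,0,10.1,0],
])

```text
clock: 15.2
eef_pos: [625.4, 88.4, 50.5]
tool_rot: [3.14, 0.001, 2.2]
force: [-0.4, -0.1, -5.2]
width: 46.9
gripper_force: 62.7
```

Call:
play_rows([
  [1,0,0,0.05,0],
  [1,0,0,0.1,0],
  [1,0,0,0.15,0],
  [1,0,0,0.2,0],
  [1,0,0,0.2,0],
])

```text
clock: 15.7
eef_pos: [624.8, 88.4, 47.7]
tool_rot: [-3.141, -0.0, 2.2]
force: [-0.4, 0.0, -5.6]
width: 47.0
gripper_force: 62.7
```

Call:
play_rows([
  [1,0,0,0.05,0],
  [1,0,0,0.1,0],
  [1,0,0,0.1,0],
])

```text
clock: 16.0
eef_pos: [624.8, 88.4, 46.8]
tool_rot: [3.142, -0.0, 2.2]
force: [-0.9, 0.4, -4.4]
width: 46.5
gripper_force: 63.0
```

Call:
play_rows([
  [1,0,0,0.05,0],
  [1,0,0,0.1,0],
  [1,0,0,0.1,0],
])

```text
clock: 16.3
eef_pos: [624.8, 88.4, 46.8]
tool_rot: [3.141, -0.0, 2.2]
force: [-3.5, -0.7, 5.4]
width: 47.0
gripper_force: 63.5
```

Call:
play_rows([
  [0.5,0,0,0,0],
  [0.3,0,0,0,0],
  [0,0,0,0,0],
  [0,0,0,0,0],
  [0,0,0,0,0],
  [0,0,0,-1,0],
  [0,0,0,-4,0],
  [0,0,0,-8,0],
  [0,0,0,-12,0],
  [0,0,0,-15,0],
])

```text
clock: 17.3
eef_pos: [625.7, 88.4, 199.2]
tool_rot: [3.139, 0.002, 2.2]
force: [-0.3, 1.6, 0.1]
width: 85.5
gripper_force: 0.0
```

```bash
python3 -c "
from h import *
im,d,P=cam('wrist'); q=box(P,(625,88),45,55,68); print('motor',circ(q),np.median(q[:,2]),'rim',rect(box(P,(625,88),80,8.5,16)))
plan(435,-249.5,200,82-0)"
```

```text
motor (array([625.4,  86. ]), 23.9) 61.18956307203564 rim (array([625.4,  87.8]), array([120.3, 120.3]), 4.5)
shift [-15.97 -35.53   0.12] spin 44.0 q7 0.54 yaw 126.0
```

Call:
play_rows([
  [0,-16,-35.5,0.1,44],
  [0,-16,-35.5,0.1,44],
  [0,-16,-35.5,0.1,44],
  [0,-16,-35.5,0.1,44],
  [0,-16,-35.5,0.1,44],
  [0,-16,-35.5,0.1,44],
  [0,-16,-35.5,0.1,44],
  [0,-16,-35.5,0.1,44],
  [0,-16,-35.5,0.1,44],
  [0,-16,-35.5,0.1,44],
])

```text
clock: 18.35
eef_pos: [431.6, -250.7, 195.3]
tool_rot: [3.141, -0.0, 1.429]
force: [0.4, 0.7, -0.1]
width: 85.2
gripper_force: 0.0
```

Call:
play_rows([
  [0,0,0,0,0],
  [0,0,0,0,0],
  [0,0,0,0,0],
])

```text
clock: 18.65
eef_pos: [432.7, -248.6, 194.8]
tool_rot: [3.142, -0.0, 1.435]
force: [0.0, 0.4, -0.6]
width: 85.5
gripper_force: 0.0
```

Run:
```python
from h import *
im,d,P=cam('wrist'); cv2.imwrite('pics/w6.png',im[...,::-1]); s=ctrl.read_state(); print(s['eef_pos'])
print('cover',circ(box(P,(435,-249),45,57.5,70)),'block',rect(box(P,(435,-249),45,50,70)),'foot',rect(box(P,(435,-249),45,22,70)),'rim',rect(box(P,(434,-250),85,8.5,16)))
plan(435,-249.5,200,82)
```

```text
[ 432.55304997 -248.84517112  194.72308067]
cover (array([ 434.1, -250.2]), 17.9) block (array([ 434.2, -249.9]), array([51.3, 44.1]), 81.8) foot (array([ 434.2, -250.4]), array([72.3, 43.9]), 83.2) rim (array([ 431.9, -252. ]), array([120.1, 120.2]), 15.8)
shift [-0.03  0.25 -0.53] spin 0.2 q7 0.59 yaw 82.2
```

View pics/w6.png

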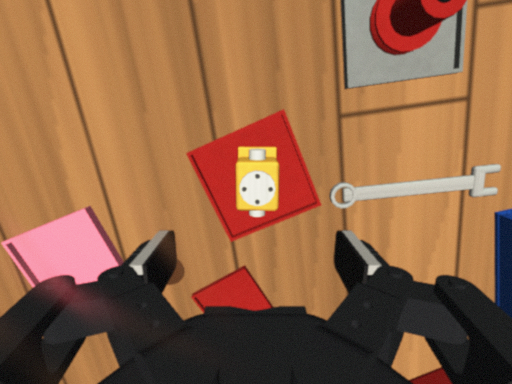

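The pump (257,183) sits in the larger red tray (255,175) and is aligned with the jaws. The wrench and pink tray are clear of the fingers.

Call:
play_rows([
  [0,-0.1,0.2,4,0],
  [0,-0.1,0.2,8,0],
  [0,-0.1,0.2,11,0],
  [0,-0.1,0.2,13.5,0],
  [0,-0.1,0.2,14.5,0],
  [0,-0.1,0.2,14.9,0],
  [0,-0.1,0.2,14.9,0],
  [0.2,-0.1,0.2,14.9,0],
  [0.3,-0.1,0.2,14.9,0],
  [0.3,-0.1,0.2,14.9,0],
])

```text
clock: 19.7
eef_pos: [434.3, -251.4, 46.6]
tool_rot: [3.14, 0.001, 1.432]
force: [0.1, -0.5, 0.4]
width: 59.8
gripper_force: 0.0
```

Call:
play_rows([
  [0.5,0,0,0,0],
  [0.8,0,0,0,0],
  [1,0,0,0,0],
  [1,0,0,0,0],
  [1,0,0,0,0],
  [1,0,0,0,0],
])

```text
clock: 20.3
eef_pos: [434.3, -251.3, 46.5]
tool_rot: [3.14, 0.0, 1.432]
force: [0.1, -0.0, 5.8]
width: 43.3
gripper_force: 61.3
```

Call:
play_rows([
  [1,0,0,-0.5,0],
  [1,0,0,-1.5,0],
  [1,0,0,-3,0],
  [1,0,0,-5,0],
  [1,0,0,-7.5,0],
  [1,0,0,-9.5,0],
  [1,0,0,-10.5,0],
  [1,0,0,-10.5,0],
  [1,0,0,-10.5,0],
])

```text
clock: 21.2
eef_pos: [433.4, -250.7, 150.3]
tool_rot: [-3.141, -0.001, 1.432]
force: [-0.1, 0.9, -5.9]
width: 43.5
gripper_force: 62.4
```

Run:
```python
from h import *
plan(412.5,295.5,150,99)
```

```text
shift [53.81 -9.61  0.07] spin -16.9 q7 0.63 yaw 82.1
```

Call:
play_rows([
  [1,2,0.2,0,-1],
  [1,5,0.6,0,-2],
  [1,8.5,1,0,-3],
  [1,12,1.4,0,-4],
  [1,15.5,1.8,0,-5],
  [1,19,2,0,-6],
  [1,22.5,2.2,0,-7],
  [1,26,2.2,0,-8],
  [1,29.5,1.6,0,-9],
  [1,33,0.4,0,-10],
])

```text
clock: 22.2
eef_pos: [483.5, 76.4, 149.6]
tool_rot: [-3.141, 0.001, 1.607]
force: [0.2, 0.4, -5.9]
width: 43.0
gripper_force: 62.3
```

Run:
```python
from h import *
plan(412.5,295.5,150,99)
```

```text
shift [22.16 -6.3  -0.05] spin -6.9 q7 0.15 yaw 92.1
```

Call:
play_rows([
  [1,3,-0.9,0,-1],
  [1,6.5,-1.9,0,-2],
  [1,10,-2.9,0,-3],
  [1,13.5,-3.9,0,-4],
  [1,17,-4.9,0,-5],
  [1,19.5,-5.6,0,-6],
  [1,21,-6,0,-7],
  [1,21.5,-6.2,0,-7],
  [1,21.5,-6.2,0,-7],
  [1,21.5,-6.2,0,-7],
])

```text
clock: 23.2
eef_pos: [414.4, 285.8, 150.6]
tool_rot: [-3.141, 0.001, 1.726]
force: [-0.1, 0.1, -5.6]
width: 43.5
gripper_force: 62.3
```

Run:
```python
from h import *
im,d,P=cam('wrist'); cv2.imwrite('pics/w7.png',im[...,::-1]); s=ctrl.read_state(); e=s['eef_pos']; print(e)
q=box(P,e,32,e[2]+13,e[2]+19); print('cover',len(q),circ(q))
print('rim',rect(box(P,(413,295),85,8.5,16)))
plan(412.2,294.9,150,99)
```

```text
[414.48663989 285.75536716 150.73646005]
cover 5082 (array([414.8, 295. ]), 32.0)
rim (array([411.8, 296.3]), array([120.6, 117. ]), 8.8)
shift [ 0.94 -0.08  0.07] spin -0.1 q7 -0.16 yaw 98.9
```

View pics/w7.png

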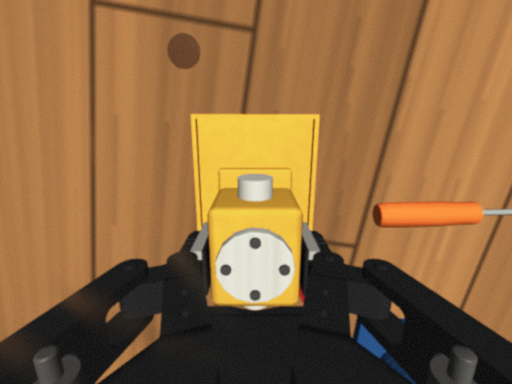

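The pump (255,240) is upright and square to the yellow tray (256,165). About 8 mm remains along tool x, then I lower it.

Call:
play_rows([
  [1,0.4,-0.05,0,0],
  [1,0.8,-0.1,2,0],
  [1,0.8,-0.1,4.5,0],
  [1,0.8,-0.1,7,0],
  [1,0.8,-0.1,8.6,0],
  [1,0.8,-0.1,9.4,0],
  [1,0.8,-0.1,9.7,0],
  [1,0.8,-0.1,9.9,0],
  [1,0.8,-0.1,9.9,0],
  [1,0.8,-0.1,9.9,0],
])

```text
clock: 24.25
eef_pos: [412.0, 295.8, 52.5]
tool_rot: [3.14, -0.001, 1.729]
force: [-0.1, 0.3, -5.3]
width: 43.1
gripper_force: 62.0
```

Call:
play_rows([
  [1,-0.1,0,0.1,0],
  [1,-0.2,0,0.2,0],
  [1,-0.2,0,0.3,0],
  [1,-0.2,0,0.35,0],
  [1,-0.2,0,0.4,0],
  [1,-0.2,0,0.45,0],
  [1,-0.2,0,0.5,0],
  [1,-0.2,0,0.5,0],
])

```text
clock: 25.05
eef_pos: [411.8, 293.5, 46.7]
tool_rot: [-3.141, 0.0, 1.729]
force: [0.5, -0.1, -5.3]
width: 43.0
gripper_force: 62.0
```

Call:
play_rows([
  [1,0,0,0.05,0],
  [1,0,0,0.1,0],
  [1,0,0,0.1,0],
])

```text
clock: 25.35
eef_pos: [411.8, 293.6, 46.6]
tool_rot: [3.141, -0.001, 1.729]
force: [-1.6, -0.8, 5.0]
width: 43.6
gripper_force: 63.5
```

Contact. I'll release and head back for the pulley.

Call:
play_rows([
  [0.6,0,0,0,0],
  [0.3,0,0,0,0],
  [0,0,0,0,0],
  [0,0,0,0,0],
  [0,0,0,0,0],
  [0,0,0,-1,0],
  [0,0,0,-4,0],
  [0,0,0,-8,0],
  [0,0,0,-12,0],
  [0,0,0,-15,0],
])

```text
clock: 26.35
eef_pos: [412.3, 293.6, 198.7]
tool_rot: [3.14, -0.001, 1.728]
force: [0.6, 0.1, 0.2]
width: 85.2
gripper_force: 0.0
```

```bash
python3 -c "
from h import *
im,d,P=cam('wrist'); print('pump',rect(box(P,(412,295),45,50,70)),circ(box(P,(412,295),45,57.5,70)),'rim',rect(box(P,(413,295),85,8.5,16)))
plan(603,-107,200,85)"
```

```text
pump (array([411.2, 294.6]), array([43.5, 51.3]), 7.9) (array([414.5, 292. ]), 22.0) rim (array([411.9, 294.5]), array([120.5, 120.3]), 9.0)
shift [-42.64  12.35   0.13] spin 14.0 q7 -0.2 yaw 99.0
```

Call:
play_rows([
  [0,-42.6,12.3,0.1,14],
  [0,-42.6,12.3,0.1,14],
  [0,-42.6,12.3,0.1,14],
  [0,-42.6,12.3,0.1,14],
  [0,-42.6,12.3,0.1,14],
  [0,-42.6,12.3,0.1,14],
  [0,-42.6,12.3,0.1,14],
  [0,-42.6,12.3,0.1,14],
  [0,-42.6,12.3,0.1,14],
  [0,-42.6,12.3,0.1,14],
])

```text
clock: 27.4
eef_pos: [601.6, -116.7, 195.7]
tool_rot: [3.138, 0.006, 1.475]
force: [-0.7, -0.2, 0.4]
width: 85.3
gripper_force: 0.0
```

Call:
play_rows([
  [0,0,0,0,0],
  [0,0,0,0,0],
  [0,0,0,0,0],
])

```text
clock: 27.7
eef_pos: [600.0, -105.7, 194.8]
tool_rot: [-3.141, -0.001, 1.487]
force: [0.7, 0.6, 0.3]
width: 85.2
gripper_force: 0.0
```

```bash
python3 -c "
from h import *
im,d,P=cam('wrist'); q=box(P,(603,-107),45,60,85); c=circ(q); print('hub',c,np.median(q[:,2]))
plan(c[0][0],c[0][1],58.6,85)"
```

```text
hub (array([ 603.2, -106.8]), 19.9) 71.19618180382389
shift [-0.08  0.32 13.63] spin 0.2 q7 0.35 yaw 85.2
```

Call:
play_rows([
  [0,-0.1,0.3,4,0],
  [0,-0.1,0.3,7,0],
  [0,-0.1,0.3,10,0],
  [0,-0.1,0.3,12.2,0],
  [0,-0.1,0.3,13.2,0],
  [0,-0.1,0.3,13.6,0],
  [0,-0.1,0.3,13.6,0],
  [0.3,-0.1,0.3,13.6,0],
  [0.3,-0.1,0.3,13.6,0],
  [0.3,-0.1,0.3,13.6,0],
])

```text
clock: 28.75
eef_pos: [603.7, -109.2, 59.7]
tool_rot: [3.14, 0.0, 1.484]
force: [0.3, 0.1, 0.8]
width: 59.9
gripper_force: 0.0
```

Call:
play_rows([
  [0.5,0,0,0,0],
  [0.8,0,0,0,0],
  [1,0,0,0,0],
  [1,0,0,0,0],
  [1,0,0,0,0],
  [1,0,0,0,0],
])

```text
clock: 29.35
eef_pos: [603.7, -109.1, 59.4]
tool_rot: [3.141, -0.0, 1.484]
force: [-0.2, 0.1, 5.4]
width: 38.9
gripper_force: 60.1
```

Call:
play_rows([
  [1,0,0,-0.5,0],
  [1,0,0,-1.5,0],
  [1,0,0,-3,0],
  [1,0,0,-5,0],
  [1,0,0,-7,0],
  [1,0,0,-8.5,0],
  [1,0,0,-9,0],
  [1,0,0,-9,0],
])

```text
clock: 30.15
eef_pos: [603.5, -109.1, 149.7]
tool_rot: [3.14, -0.0, 1.484]
force: [0.3, 0.1, -6.1]
width: 38.7
gripper_force: 61.2
```

```bash
python3 -c "
from h import *
plan(432.2,-252,148,70)"
```

```text
shift [-15.72 -15.83   0.14] spin 15.1 q7 0.37 yaw 85.1
```

Call:
play_rows([
  [1,-1.5,-1.5,0,0],
  [1,-4,-4,0,0],
  [1,-6.5,-6.5,0,0],
  [1,-9,-9,0,0],
  [1,-11.5,-11.5,0,0],
  [1,-14,-14,0,0],
  [1,-15.5,-15.5,0,0],
  [1,-15.9,-15.8,0,0],
  [1,-15.9,-15.8,0,0],
  [1,-15.9,-15.8,0,0],
])

```text
clock: 31.15
eef_pos: [433.1, -252.9, 148.5]
tool_rot: [3.141, -0.001, 1.486]
force: [0.7, 0.4, -5.9]
width: 39.1
gripper_force: 61.6
```

```bash
python3 -c "
from h import *
im,d,P=cam('wrist'); cv2.imwrite('pics/w8.png',im[...,::-1]); s=ctrl.read_state(); print(s['eef_pos'])
print('rim',rect(box(P,(432,-252),85,8.5,16)))
plan(432,-254,59.4,85)"
```

```text
[ 433.22595041 -252.6696061   148.46770162]
rim (array([ 432.1, -252.1]), array([120.4, 120.3]), 15.8)
shift [-0.15 -0.11  8.91] spin 0.2 q7 0.73 yaw 85.2
```

View pics/w8.png

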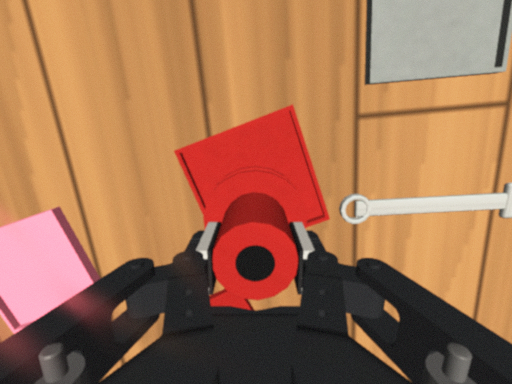

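The pulley (255,235) is upright over the larger red tray (253,165), and the grey tray is empty (435,40). I'll lower it.

Call:
play_rows([
  [1,-0.1,-0.1,1.5,0],
  [1,-0.1,-0.1,3.5,0],
  [1,-0.1,-0.1,5.5,0],
  [1,-0.1,-0.1,7,0],
  [1,-0.1,-0.1,7.8,0],
  [1,-0.1,-0.1,8.2,0],
  [1,-0.1,-0.1,8.4,0],
  [1,-0.1,-0.1,8.5,0],
  [1,-0.1,-0.1,8.5,0],
])

```text
clock: 32.1
eef_pos: [431.3, -254.9, 64.2]
tool_rot: [3.141, 0.0, 1.484]
force: [0.1, 0.1, -5.6]
width: 39.0
gripper_force: 61.5
```

Call:
play_rows([
  [1,0.1,0.05,0.1,0],
  [1,0.1,0.05,0.2,0],
  [1,0.1,0.05,0.25,0],
  [1,0.1,0.05,0.3,0],
  [1,0.1,0.05,0.35,0],
  [1,0.1,0.05,0.4,0],
  [1,0.1,0.05,0.45,0],
  [1,0.1,0.05,0.45,0],
])

```text
clock: 32.9
eef_pos: [431.6, -253.8, 59.4]
tool_rot: [3.142, -0.0, 1.484]
force: [-0.1, 1.7, -3.1]
width: 38.7
gripper_force: 62.0
```

Call:
play_rows([
  [1,0,0,0.05,0],
  [1,0,0,0.05,0],
])

```text
clock: 33.1
eef_pos: [431.6, -253.8, 59.4]
tool_rot: [3.141, -0.0, 1.484]
force: [-1.8, 1.7, 5.2]
width: 39.0
gripper_force: 62.7
```

Call:
play_rows([
  [0.6,0,0,0,0],
  [0.4,0,0,0,0],
  [0,0,0,0,0],
  [0,0,0,0,0],
  [0,0,0,0,0],
  [0,0,0,-1,0],
  [0,0,0,-4,0],
  [0,0,0,-8,0],
  [0,0,0,-12,0],
  [0,0,0,-14,0],
])

```text
clock: 34.1
eef_pos: [432.5, -254.7, 202.5]
tool_rot: [3.137, 0.002, 1.484]
force: [1.1, -0.1, -0.4]
width: 85.5
gripper_force: 0.0
```

Run:
```python
from h import *
im,d,P=cam('wrist'); q=box(P,(432,-252),45,60,85); print('hub',circ(q),np.median(q[:,2]),'rim',rect(box(P,(432,-252),85,8.5,16)))
im,d,P=cam('side'); cv2.imwrite('pics/s9.png',im[...,::-1])
```

```text
hub (array([ 431.2, -251.6]), 19.9) 71.21622473835592 rim (array([ 431.9, -252.3]), array([120.5, 120.6]), 15.9)
```

View pics/s9.png

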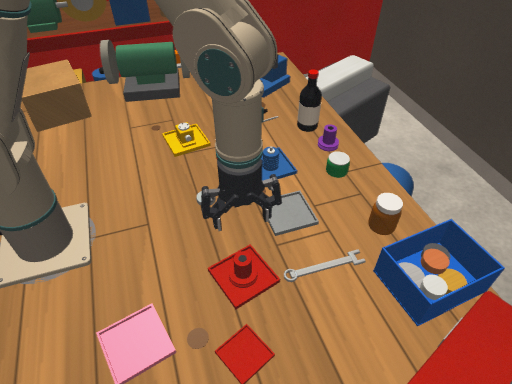

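The side view shows the pulley in the red tray (243,268), the motor in blue (271,158) and the pump in yellow (185,134). The grey tray (290,213) is empty and the arm is clear of everything.

```bash
python3 -c "
from cell import ctrl
print(ctrl.finish_job())"
```

```text
the job is handed in; nothing more can be done
None
```

I handed the job in at about 34 s: the pulley, motor and pump each stand upright within about 2 mm of the centre of their own colour's tray, the grey tray is empty again, and the bearing, tin and screwdriver were never touched.

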